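Give each cup back its own saucer

TASK

The three china cups have been put on one another's saucers. Put each cup on the saucer that belongs to it (the espresso cup on the small one, the middle cup on the medium one, the tall mug on the large one), upright with its foot seated down in the saucer's well; the empty rubber mat is free for setting a cup aside. Set the cups down without dropping them, leave the saucers where they stand, and do not disturb the honey tin, the bell or the cocoa jar.

Things in the scene. Friction and masses are not known exactly. Their poses are not given: they have to be found in the camera images.
- cup_small: Espresso cup, smallest of three, empty white china, blue line: 48 mm high, 54 mm across at the rim and over the top 15 mm, wall 4, foot 34 mm, about 90 g. Loop handle towards its own +y, to 46 mm from the axis, heights 10 to 44 mm; grip across the body along its own x. Origin: centre of the foot's underside; z up. Starts on the medium saucer, loose in its well.
- cup_medium: Round-bellied coffee cup, the middle of three, empty white china, blue line: 66 mm high, 61 mm across at the rim and over the top 30 mm, wall 4, foot 46 mm, about 150 g. Loop handle towards its own +y, to 55 mm from the axis, heights 16 to 59 mm; grip across the body along its own x. Origin: centre of the foot's underside; z up. Starts on the large saucer, loose in its well.
- cup_tall: Tall straight latte mug, largest of three, empty white china, blue line: 104 mm high, 68 mm across at the rim and over the top 60 mm, wall 4, foot 60 mm, about 250 g. Loop handle towards its own +y, to 63 mm from the axis, heights 24 to 92 mm; grip across the body along its own x. Origin: centre of the foot's underside; z up. Starts on the small saucer's ledge, 9 mm up, too wide for its well.
- saucer_small: Loose white china saucer, 108 mm across, rim 17 mm high: the small espresso cup's. Central flat round well, 46 mm across, 4 mm deep: floor 5 mm, ledge round it 9 mm above the counter. The cup's 34 mm foot sits in it, the cup's origin then 5 mm above the saucer's. Origin: centre of the underside; z up; round, yaw means nothing.
- saucer_medium: Loose white china saucer, 128 mm across, rim 17 mm high: the medium cup's. Central flat round well, 58 mm across, 4 mm deep: floor 5 mm, ledge round it 9 mm above the counter. The cup's 46 mm foot sits in it, the cup's origin then 5 mm above the saucer's. Origin: centre of the underside; z up; round, yaw means nothing.
- saucer_large: Loose white china saucer, 150 mm across, rim 17 mm high: the tall mug's. Central flat round well, 72 mm across, 4 mm deep: floor 5 mm, ledge round it 9 mm above the counter. The cup's 60 mm foot sits in it, the cup's origin then 5 mm above the saucer's. Origin: centre of the underside; z up; round, yaw means nothing.
- rubber_mat: Round black rubber bar mat with ring grooves, fixed to the counter, 120 mm across and 6 mm thick, empty: the free spot for setting a cup aside. Origin: centre of its underside.
- honey_tin: Bystander: dark round tin with an orange lid, 58 mm across, 60 mm high, standing on the counter. Origin: centre of its underside. Leave it alone.
- service_bell: Bystander: chromed reception bell with a button on top, 83 mm across, 74 mm high. Origin: centre of its underside. Leave it alone.
- cocoa_jar: Bystander: round cocoa jar with a white lid, 64 mm across, 78 mm high. Origin: centre of its underside. Leave it alone.
Mind the look-alikes: they are no part of the job. What is shaped like the cup_medium but green is not meant.

How it is judged (in metres and radians):
At the end, for the whole second after the job is handed in: Each cup stands at rest on its own saucer: within 10 mm of the saucer's centre, its foot down in the well (its origin 3 to 6.5 mm above the saucer's underside), cup and saucer within 0.08 rad of upright, each saucer on the counter within 40 mm of where it stood (horizontal distance between cup_small and saucer_small below 0.01 m and z of cup_small in the frame of saucer_small between 0.003 and 0.0065 m and angle between each of cup_small, saucer_small, cup_medium, saucer_medium, cup_tall, saucer_large's own z axis and vertical below 0.08 rad and height (world z) of each of saucer_small, saucer_medium, saucer_large below 0.005 m and distance of each of saucer_small, saucer_medium, saucer_large from where it was at the start of the episode below 0.04 m and linear speed of each of cup_small, saucer_small, cup_medium, saucer_medium, cup_tall, saucer_large below 0.02 m/s and angular speed of each of cup_small, cup_medium, cup_tall below 0.2 rad/s and horizontal distance between cup_medium and saucer_medium below 0.01 m and z of cup_medium in the frame of saucer_medium between 0.003 and 0.0065 m and horizontal distance between cup_tall and saucer_large below 0.01 m and z of cup_tall in the frame of saucer_large between 0.003 and 0.0065 m); the robot touches nothing.
It fails at once if a cup is tipped by more than about 45 degrees (angle between any of cup_small, cup_medium, cup_tall's own z axis and vertical above 0.8 rad).
It fails at once if the honey tin is shifted by more than 40 mm or knocked over (distance of honey_tin from where it was at the start of the episode above 0.04 m or angle between honey_tin's own z axis and vertical above 0.5 rad).
It fails at once if the service bell is shifted by more than 40 mm or knocked over (distance of service_bell from where it was at the start of the episode above 0.04 m or angle between service_bell's own z axis and vertical above 0.5 rad).
It fails at once if the cocoa jar is shifted by more than 40 mm or knocked over (distance of cocoa_jar from where it was at the start of the episode above 0.04 m or angle between cocoa_jar's own z axis and vertical above 0.5 rad).
It fails at once if a cup is dropped: let go of and falling faster than 0.5 m/s (a fall of some 13 mm) ((contact force between the fingers and cup_small below 0.05 N and linear speed of cup_small above 0.5 m/s) or (contact force between the fingers and cup_medium below 0.05 N and linear speed of cup_medium above 0.5 m/s) or (contact force between the fingers and cup_tall below 0.05 N and linear speed of cup_tall above 0.5 m/s)).
It also fails if it takes over 112 s, if anything falls off the work surface, if the arm or the gripper's body presses on something with over 40 N, if the wrist force passes 120 N, or if a joint passes its speed limit or range.

ROBOT

A 6-joint arm with a two-finger parallel gripper is mounted at the origin on a cart in front of the work surface, level with it; the furniture and walls round the work are solid. World frame = base frame: x ahead of the robot, y to its left, z up, the work surface at z = 0. Lengths are in m, angles in degrees, forces in N, time in s.
With the tool pointing down it reaches from about 0.325 to 0.85 m from the base axis. Payload 15.5 kg.
Tool frame: the origin (TCP) lies at the very end of the fingers, on their centre line; the grasp point (between the pads) lies arm.grip_depth behind it (arm.grip_depth is the distance from the TCP to the grasp point, in m); z points along the fingers, y is the direction in which the jaws open and shut (so a half turn about z gives the same grasp; the last joint's range is limited). The gripper opens to 91 mm and grips with 3 to 60 N. Pads are 32 mm wide; open, the fingers measure 118 mm over their backs; the gripper's body (76 mm by 178 mm) begins 60 mm behind the grasp point.
Start: joints at [70.502, 28.281, 77.091, -0, 74.628, -5.472], TCP at [0.151, 0.606, 0.214] pointing down, gripper open.
Joint ranges: [-166.48, 166.48], [-47.26, 123.95], [12.59, 153.08], [-70.14, 250.14], [6.76, 159.57], [-176.63, 176.63]. Speed limits (degrees/s): [108.29, 108.29, 147.25, 172.46, 172.46, 172.46].

INTERFACE

Orientations are given as a 3x3 rotation matrix whose columns are the frame's x, y, z axes.
In Python, from rig import arm gives the robot as it stands. Calls block until the motion is done:
- arm.move_to(position, orientation): joint-space move of the TCP to a pose.
- arm.move_l(position, orientation=None, feed=0.15): straight line of the TCP; orientation=None keeps the orientation; feed is the mean speed in m/s.
- arm.move_joints(angles): joint-space move.
- arm.grip(opening): finger opening in m; the grip force is fixed at half the most; returns when the fingers have stopped.
- arm.sleep(seconds).
- arm.solve_ik(position, orientation): joint angles nearest the present ones, or None.
- arm.snapshot(name): name is "scene" or "top" or "wrist"; returns the picture (384x512x3 uint8, red, green, blue); there is no depth.
- arm.get_calibration(name): a dict with "intrinsics" (3x3 intrinsics, pixels), "k1" (the pictures are not rectified: a ray, as slopes to the right and down, at radius r is drawn at 1 + k1 r^2 times it, then the intrinsics apply), "cam_to_world" (4x4, takes a point from camera to world coordinates). Camera axes: x right, y down, z forward; pixel columns grow to the right and rows downward; lengths in m; the calibration is good to about 2 mm. A picture is of the moment at which its call begins: read the wrist's pose just before it. get_calibration takes no time and is no camera call; for the wrist camera it gives the pose at the moment of the call.
A pose or a line that the arm cannot do raises arm.Unreachable and nothing moves.
- arm.sign_off(): hands the job in, once; it reports no verdict.
Readings, each from a call of its own:
- arm.current_t(): time.
- arm.current_joint_positions(): joint angles.
- arm.current_dq(): joint speeds.
- arm.current_tau(): joint torques, N m.
- arm.current_ee_pos(): TCP position.
- arm.current_tool_rot(): TCP orientation.
- arm.current_force(): force on the tool from outside, world axes, zero at the start.
- arm.current_torque(): the same for the moment, N m.
- arm.current_width(): finger opening in m.
Only numpy, scipy, OpenCV 4.12 (cv2) and the standard library are available. Lean on these libraries where they do the work, as an engineer would, in place of code of your own. Each camera call takes 0.05 s, during which the arm holds its last target. There are 200 camera calls.

## Working session

There is one attempt and no reset: what is moved stays moved. The work goes in short steps, each a Python script; the robot and the scene stay as the last script left them, time stands still between calls to the robot, and variables do not carry over. Pictures are saved under pics/ and viewed, about 12 in all and at most 16, crops included, and the job is handed in when it is done.

```bash
ls; mkdir -p pics; python3 - <<'E'
from rig import arm
import cv2
for n in("top","scene"):
    im=arm.snapshot(n); cv2.imwrite(f"pics/{n}0.png",im[...,::-1])
    c=arm.get_calibration(n); print(n,c)
print(arm.grip_depth, arm.current_t(), arm.current_tool_rot())
E
```

```text
pics
top {'intrinsics': array([[433.50296577,   0.        , 253.29171493],
       [  0.        , 433.50296577, 187.55488438],
       [  0.        ,   0.        ,   1.        ]]), 'k1': -0.013283733190069048, 'cam_to_world': array([[-0.00789535, -0.99230131,  0.12359522,  0.39405839],
       [-0.99974191,  0.01046602,  0.02016365,  0.01000952],
       [-0.02130197, -0.12340412, -0.99212784,  1.04054135],
       [ 0.        ,  0.        ,  0.        ,  1.        ]])}
scene {'intrinsics': array([[466.63974231,   0.        , 259.94354516],
       [  0.        , 466.63974231, 195.39783962],
       [  0.        ,   0.        ,   1.        ]]), 'k1': -0.09890971331751915, 'cam_to_world': array([[ 4.21881210e-01, -5.51770280e-01,  7.19420463e-01,
        -4.50394699e-01],
       [-9.06651059e-01, -2.57026994e-01,  3.34545932e-01,
        -4.26129735e-01],
       [ 3.17976612e-04, -7.93401968e-01, -6.08697968e-01,
         8.75062772e-01],
       [ 0.00000000e+00,  0.00000000e+00,  0.00000000e+00,
         1.00000000e+00]])}
0.0188 0.1 [[-9.70186805e-01  2.42358005e-01 -4.00863466e-04]
 [ 2.42358294e-01  9.70186285e-01 -1.01491450e-03]
 [ 1.42939585e-04 -1.08180924e-03 -9.99999405e-01]]
```

View pics/top0.png

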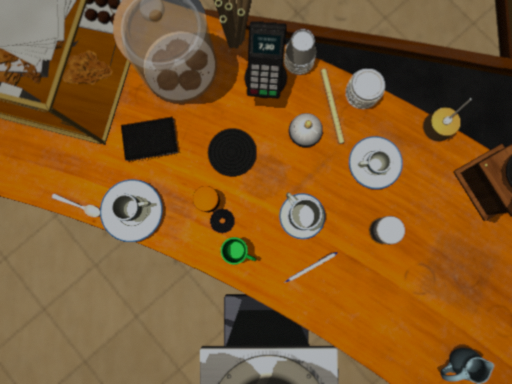

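View pics/scene0.png

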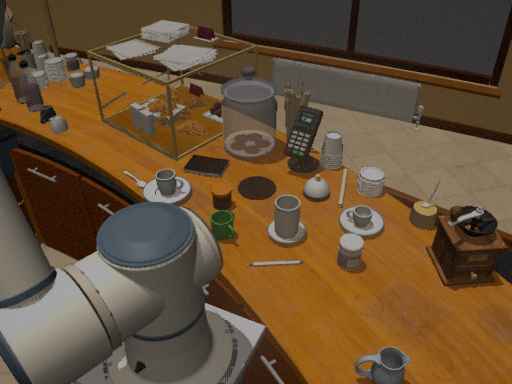

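The candidates, in top-view pixels:
- **Tall mug:** on the small saucer at (303,214).
- **Medium cup:** on the large saucer at (130,209).
- **Espresso cup:** on the medium saucer at (376,161).
- **Look-alikes to leave alone:** green cup (235,250), glasses (300,50) and (366,88), creamer (467,365).
- **Mat:** (232,152).
- **Bystanders:** tin (206,198), bell (306,129), jar (388,230).

Next is one close crop of each.

```bash
cat > h.py <<'E'
import numpy as np, cv2
from rig import arm
def ray(c,u,v):
    K=c["intrinsics"]; d=np.array([(u-K[0,2])/K[0,0],(v-K[1,2])/K[1,1]]); s=d.copy()
    for _ in range(20): s=d/(1+c["k1"]*(s@s))
    T=c["cam_to_world"]; return T[:3,3],T[:3,:3]@np.r_[s,1]
def at(c,u,v,z):
    o,d=ray(c,u,v); return (o+d*(z-o[2])/d[2])[:2]
def proj(c,P):
    T=c["cam_to_world"]; p=(np.atleast_2d(P)-T[:3,3])@T[:3,:3]; s=p[:,:2]/p[:,2:]
    s=s*(1+c["k1"]*(s**2).sum(1,keepdims=True)); K=c["intrinsics"]
    return s*[K[0,0],K[1,1]]+[K[0,2],K[1,2]]
def circ(x,y,z,r,n=90):
    a=np.linspace(0,2*np.pi,n); return np.c_[x+r*np.cos(a),y+r*np.sin(a),0*a+z]
def crop(im,u0,v0,w,h,s):
    g=cv2.resize(im[v0:v0+h,u0:u0+w,::-1].copy(),None,fx=s,fy=s,interpolation=cv2.INTER_CUBIC)
    for k in range(0,w,10): cv2.putText(g,str(u0+k),(int(k*s),8),0,.3,(0,255,255)); cv2.line(g,(int(k*s),10),(int(k*s),14),(0,255,255))
    for k in range(10,h,10): cv2.putText(g,str(v0+k),(0,int(k*s)+3),0,.3,(0,255,255))
    return g
def R(yaw):  # tool down, jaws (tool y) along angle yaw (deg) in world
    a=np.radians(yaw); y=np.array([np.cos(a),np.sin(a),0]); z=np.array([0,0,-1.]); return np.c_[np.cross(y,z),y,z]
E
python3 - <<'E'
from h import *
im=cv2.imread("pics/top0.png")[...,::-1]
b=[crop(im,u,v,80,66,4.5) for u,v in((90,178),(262,182),(336,130),(192,120))]
cv2.imwrite("pics/c0.png",np.vstack([np.hstack(b[:2]),np.hstack(b[2:])]))
c=arm.get_calibration("top")
for n,u,v,z in(("Lsaucer",132,210,.017),("Ssaucer",302.5,215.5,.017),("Msaucer",376,162.5,.017),("mat",232.5,152,.006),("tin",206,198,.06),("bell",306,129,.05),("jar",390,230,.078),("green",234,249,.06)): print(n,at(c,u,v,z).round(4))
E
```

```text
Lsaucer [0.4708 0.3201]
Ssaucer [ 0.454  -0.0846]
Msaucer [ 0.5787 -0.2624]
mat [0.6106 0.0809]
tin [0.4934 0.1379]
bell [ 0.6541 -0.0942]
jar [ 0.4167 -0.2704]
green [0.3778 0.0743]
```

View pics/c0.png

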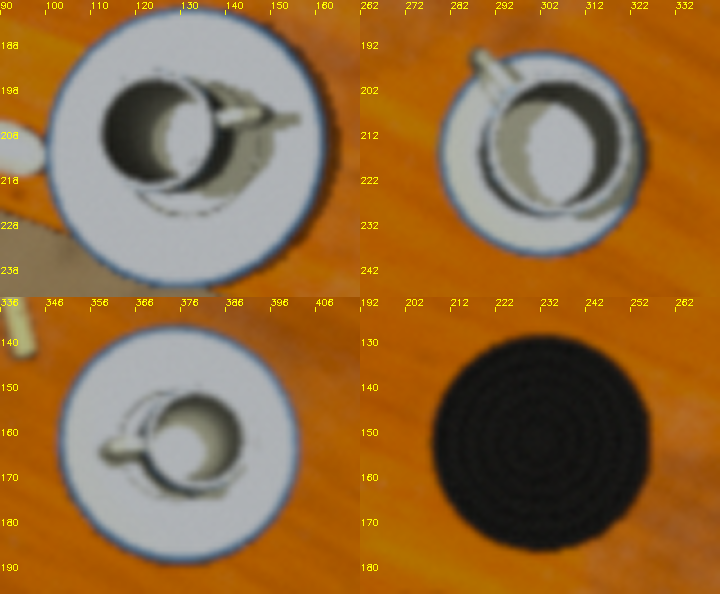

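The crops confirm all three cups, and none is the green one. I'll turn the rim, handle and saucer-edge readings into positions and check the sizes.

```bash
python3 - <<'E'
from h import *
c=arm.get_calibration("top")
def sau(n,l,r,t,b):
    u,v=(l+r)/2,(t+b)/2; a=at(c,l,v,.017);d=at(c,r,v,.017)
    print(n,at(c,u,v,.017).round(4),"diam",np.linalg.norm(a-d).round(4), np.linalg.norm(at(c,u,t,.017)-at(c,u,b,.017)).round(4))
sau("L",100,162.2,179.8,241.8);sau("S",279.3,326,193.1,238.9);sau("M",348.7,402.4,136.2,189.3)
for n,u,v,z,hu,hv,hz in(("tall",305.9,214.8,.113,287.5,194,.098),("med",125.3,207.8,.071,149,202.5,.06),("small",379.6,161.8,.053,358.5,164.5,.035)):
    p=at(c,u,v,z);h=at(c,hu,hv,hz)-p; yaw=np.degrees(np.arctan2(h[1],h[0]))
    print(n,p.round(4),"handle r",np.linalg.norm(h).round(3),"dir",yaw.round(1))
    for k in(-90,90): 
        q=arm.solve_ik([*p,.15],R(yaw+k)); print("  jaw",round(yaw+k),None if q is None else np.round(q))
print(arm.get_calibration("wrist")["cam_to_world"].round(3), arm.get_calibration("wrist")["intrinsics"].round(0))
E
```

```text
L [0.4689 0.3222] diam 0.1494 0.1479
S [ 0.4528 -0.0849] diam 0.1098 0.1079
M [ 0.5781 -0.2613] diam 0.1276 0.1286
tall [ 0.4498 -0.083 ] handle r 0.06 dir 38.8
  jaw -51 [-18.  20. 105.  -0.  55.  33.]
  jaw 129 [ -18.   20.  105.   -0.   55. -147.]
med [0.4718 0.3192] handle r 0.052 dir -76.1
  jaw -166 [  28.   28.   89.   -0.   63. -166.]
  jaw 14 [28. 28. 89. -0. 63. 14.]
small [ 0.5737 -0.2611] handle r 0.045 dir 93.3
  jaw 3 [-30.  32.  81.  -0.  67. -33.]
  jaw 183 [-30.  32.  81.  -0.  67. 147.]
[[ 0.242  0.941  0.235  0.085]
 [ 0.97  -0.235 -0.058  0.622]
 [ 0.001  0.243 -0.97   0.384]
 [ 0.     0.     0.     1.   ]] [[279.   0. 257.]
 [  0. 279. 192.]
 [  0.   0.   1.]]
```

```bash
cat >> h.py <<'E'
def look(name,u0=0,v0=0,w=512,h=384,s=1.4,circs=()):
    c=arm.get_calibration("wrist"); im=arm.snapshot("wrist"); cv2.imwrite(f"pics/{name}_raw.png",im[...,::-1]); np.save(f"pics/{name}.npy",c,allow_pickle=True)
    im=im.copy()
    for C in circs: cv2.polylines(im,[np.round(proj(c,C)*8).astype(np.int32)],False,(255,0,255),1,cv2.LINE_AA,3)
    cv2.imwrite(f"pics/{name}.png",crop(im,u0,v0,w,h,s))
def lower(x,y,z,yaw,below=.004):
    arm.move_l([x,y,z+.003],R(yaw),feed=.08); arm.sleep(.3); f0=arm.current_force()[2]; d=.003
    while d>-below:
        d-=.001; arm.move_l([x,y,z+d],R(yaw),feed=.02); arm.sleep(.1)
        if arm.current_force()[2]-f0>2.5: break
    print("touch at",round(d,4),"dF",arm.current_force()[2]-f0)
E
python3 - <<'E'
from h import *
arm.move_to([.4498,-.083,.20],R(-51))
look("w1",circs=[circ(.4498,-.083,.113,.034),circ(.4528,-.0849,.017,.054)])
print(arm.current_t())
E
```

```text
2.8083
```

View pics/w1.png

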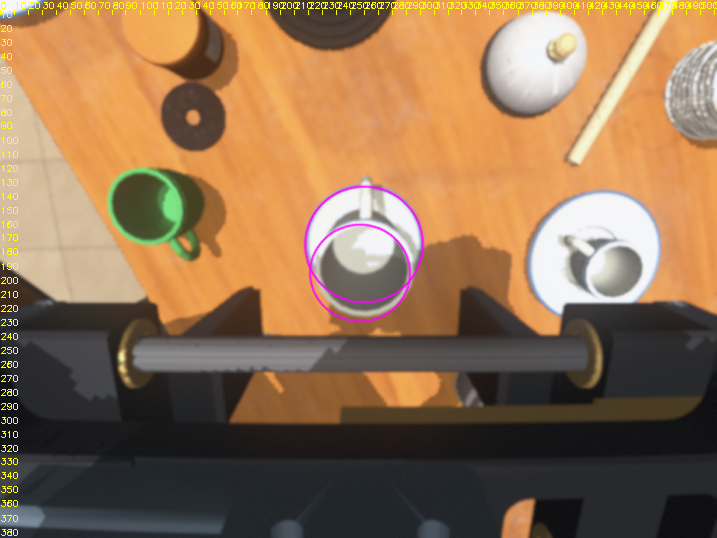

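The wrist view shows the mug rim at about (258,192) and the saucer at (260,174), both within a few mm of the prediction. The handle points straight up the picture, square to the jaws. I'll grasp it and set it on the mat.

```bash
python3 - <<'E'
from h import *
x,y,m=.4505,-.083,R(-51)
arm.move_l([x,y,.069],m,feed=.15)
arm.grip(.03); print("w",arm.current_width(),arm.current_force())
arm.move_l([x,y,.073],m,feed=.03); arm.move_l([x,y,.24],m,feed=.2); print("w",arm.current_width(),arm.current_force())
mx,my=.6106,.0809
arm.move_to([mx,my,.24],m); arm.move_l([mx,my,.10],m,feed=.15)
lower(mx,my,.066,-51)
arm.grip(.09); arm.move_l([mx,my,.24],m,feed=.2)
arm.move_to([.5737,-.2611,.14],R(3))
look("w2",circs=[circ(.5737,-.2611,.053,.027),circ(.5781,-.2613,.017,.064)])
im=arm.snapshot("top"); cv2.imwrite("pics/top2.png",im[...,::-1])
print(arm.current_t())
E
```

```text
w 0.06600681119600087 [ 1.28793154 -1.07508619  5.49007391]
w 0.0663771283577321 [ 0.54933699  0.98942092 -2.59407154]
touch at 0.0 dF 6.736189477472768
12.55
```

View pics/w2.png

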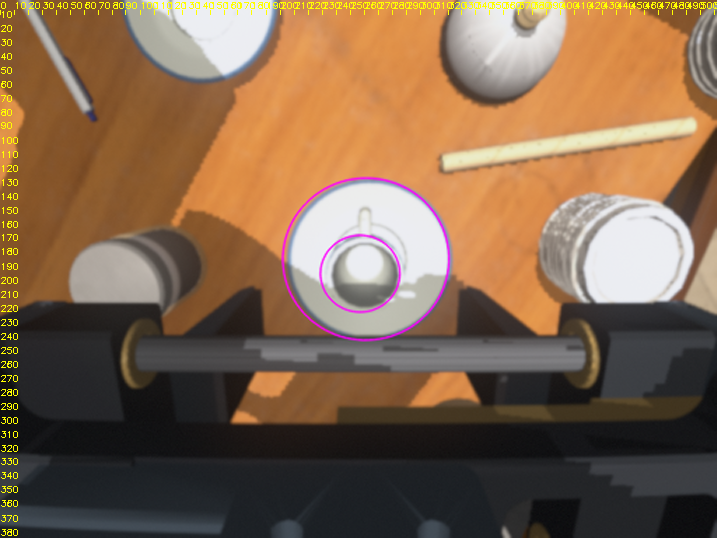

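View pics/top2.png

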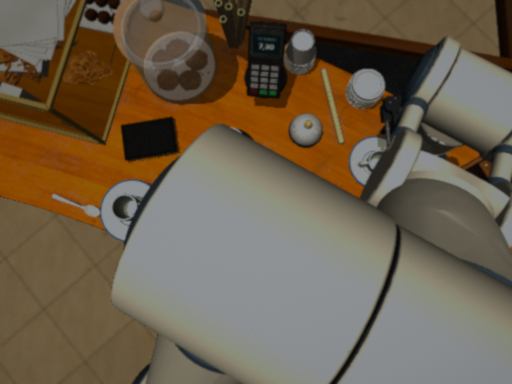

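The wrist view shows the small cup's opening at about (261,196), so its centre is 2–3 mm toward +x from the estimate. The medium saucer matches the overlay. In the top view the arm hides the mat. I'll pick up the small cup and look at the small saucer again before placing.

```bash
python3 - <<'E'
from h import *
x,y,m=.576,-.2622,R(3)
arm.move_l([x,y,.026],m,feed=.12)
arm.grip(.03); print("w",arm.current_width(),arm.current_force())
arm.move_l([x,y,.03],m,feed=.03); arm.move_l([x,y,.16],m,feed=.2); print("w",arm.current_width(),arm.current_force())
arm.move_to([.4528,-.0849,.16],m)
look("w3",circs=[circ(.4528,-.0849,.017,.054),circ(.4528,-.0849,.009,.023),circ(.4528,-.0849,.187,.027)])
print(arm.current_t())
E
```

```text
w 0.05150027035198539 [ 0.55281428 -0.61566869  1.00885972]
w 0.05147325618414069 [-0.34227771  0.30848677 -1.84635253]
16.325
```

View pics/w3.png

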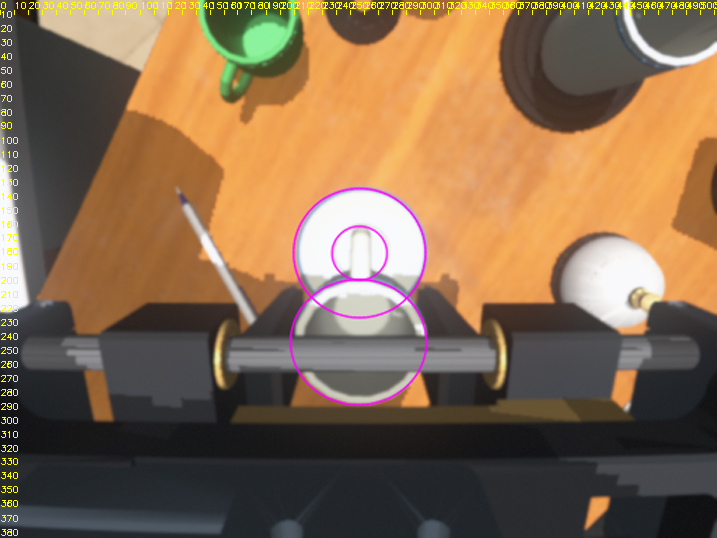

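The small saucer's edge (left, top and right) and the held cup's rim are both within about 1 mm of the overlay. I'll place the cup, then hover over the medium cup.

```bash
python3 - <<'E'
from h import *
x,y,m=.4535,-.0853,R(3)
arm.move_l([x,y,.06],m,feed=.12)
lower(x,y,.026,3)
arm.grip(.09); arm.move_l([x,y,.14],m,feed=.15)
look("w4",circs=[circ(x,y,.017,.054),circ(x,y,.053,.027)])
arm.move_l([x,y,.24],m,feed=.25)
arm.move_to([.4718,.3192,.17],R(14))
look("w5",circs=[circ(.4718,.3192,.071,.0305),circ(.4689,.3222,.017,.075)])
print(arm.current_t())
a,b=[cv2.imread(f"pics/{n}.png")[140:480,200:520] for n in("w4","w5")]; cv2.imwrite("pics/w45.png",np.hstack([a,b]))
E
```

```text
touch at -0.001 dF 16.13100109807337
23.3667
```

View pics/w45.png

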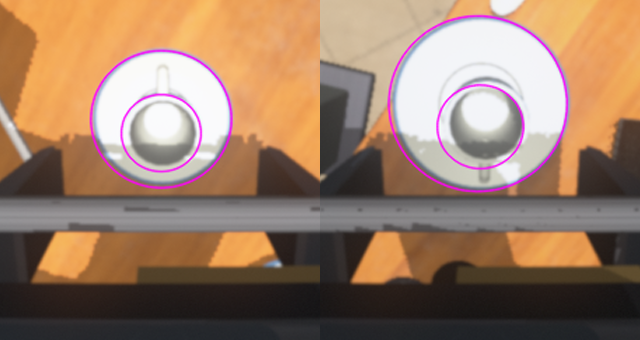

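Left: the small cup sits central and upright on its saucer. Right: the medium cup's opening is about 4 px right of the estimate, a shift of roughly 3 mm toward +x, so I'll correct for that. Its handle is square to the jaws.

```bash
python3 - <<'E'
from h import *
x,y,m=.4745,.3207,R(14)
arm.move_l([x,y,.035],m,feed=.12)
arm.grip(.03); print("w",arm.current_width(),arm.current_force())
arm.move_l([x,y,.039],m,feed=.03); arm.move_l([x,y,.20],m,feed=.2); print("w",arm.current_width(),arm.current_force())
sx,sy=.5785,-.2613
arm.move_to([sx,sy,.20],m)
arm.move_l([sx,sy,.16],m)
look("w6",circs=[circ(sx,sy,.017,.064),circ(sx,sy,.009,.029),circ(sx,sy,.196,.0305)])
print(arm.current_t())
E
```

```text
w 0.059234664354238256 [0.98022483 0.03633557 1.47636815]
w 0.059137064972873916 [-0.22233702 -0.42122657 -1.49513222]
29.0417
```

View pics/w6.png

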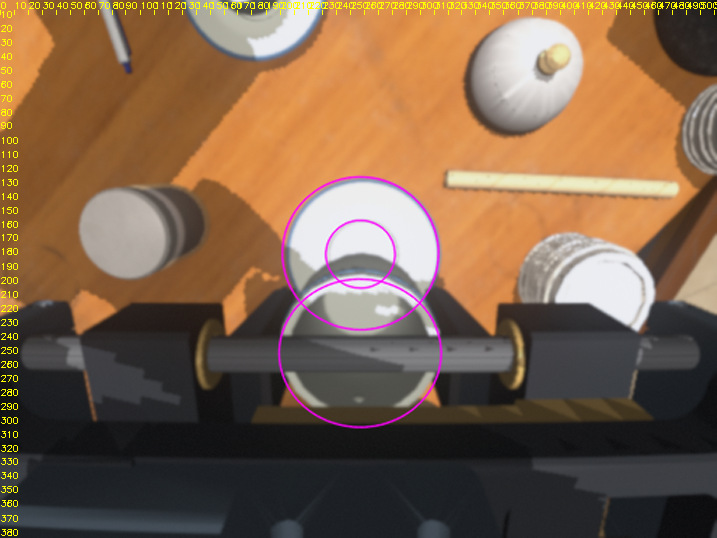

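The medium cup hangs differently from the prediction: its lower rim is at row 291, where I drew 304. I'll zoom in before placing.

```bash
python3 - <<'E'
from h import *
im=cv2.imread("pics/w6_raw.png")[...,::-1]
cv2.imwrite("pics/z6.png",crop(im,190,165,135,145,4.1))
E
```

```text
(no output)
```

View pics/z6.png

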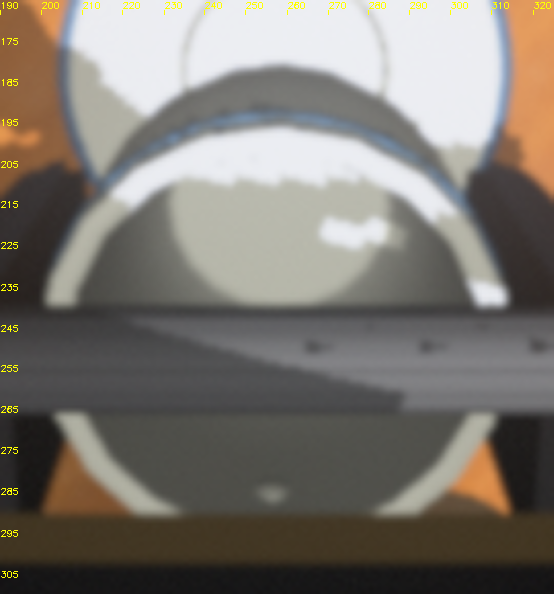

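The zoom shows the rim the expected width (115 px) and centred sideways. Its far edge is at row 193.5 against a predicted 199, so the cup sits 3 mm off-centre along its handle. I'll compensate for that and place it.

```bash
python3 - <<'E'
from h import *
x,y,m=.5800,-.2643,R(14)
arm.move_l([x,y,.07],m,feed=.12)
lower(x,y,.035,14)
arm.grip(.09); arm.move_l([x,y,.16],m,feed=.15)
look("w7",circs=[circ(.579,-.2617,.017,.064),circ(.579,-.2617,.071,.0305)])
arm.move_l([x,y,.24],m,feed=.25)
arm.move_to([.6106,.0809,.22],R(-51))
look("w8",circs=[circ(.6106,.0809,.006,.06),circ(.6106,.0809,.11,.034)])
print(arm.current_t())
a,b=[cv2.imread(f"pics/{n}.png")[140:480,180:540] for n in("w7","w8")]; cv2.imwrite("pics/w78.png",np.hstack([a,b]))
E
```

```text
touch at 0.0 dF 3.124710769746934
35.5833
```

View pics/w78.png

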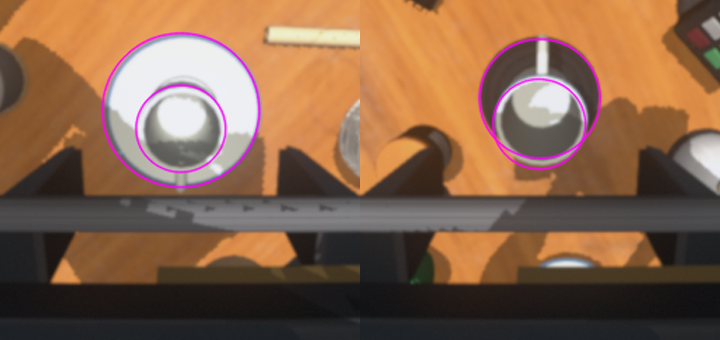

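The medium cup is seated: it touched at the expected height and is central on its saucer. The mug on the mat is upright, about 3 mm toward its handle, so I'll grasp with that correction. Then I'll look at the large saucer.

```bash
python3 - <<'E'
from h import *
x,y,m=.6126,.0826,R(-51)
arm.move_l([x,y,.066],m,feed=.15)
arm.grip(.03); print("w",arm.current_width(),arm.current_force())
arm.move_l([x,y,.07],m,feed=.03); arm.move_l([x,y,.22],m,feed=.2); print("w",arm.current_width(),arm.current_force())
sx,sy=.4695,.3222
arm.move_to([sx,sy,.22],m); arm.move_l([sx,sy,.18],m)
look("w9",circs=[circ(sx,sy,.017,.075),circ(sx,sy,.009,.036),circ(sx,sy,.224,.034)])
print(arm.current_t())
E
```

```text
w 0.0662323793350554 [-0.07293724 -0.72172371  3.9339405 ]
w 0.06605794456468797 [-0.3229675   0.32211581 -3.63796994]
39.9833
```

View pics/w9.png

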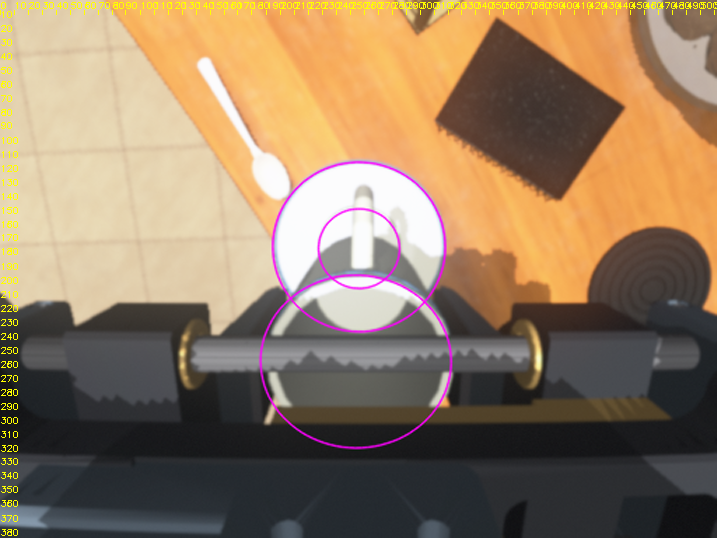

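The large saucer matches the overlay within 1 mm, and the held mug is centred within about 1 mm. I'll place it.

```bash
python3 - <<'E'
from h import *
x,y,m=.4693,.3212,R(-51)
arm.move_l([x,y,.10],m,feed=.12)
lower(x,y,.065,-51)
arm.grip(.09); arm.move_l([x,y,.20],m,feed=.15)
look("w10",circs=[circ(.4695,.3222,.017,.075),circ(.4695,.3222,.109,.034)])
arm.move_l([x,y,.24],m,feed=.25)
arm.move_joints([100,10,80,0,90,0])
im=arm.snapshot("top"); cv2.imwrite("pics/top9.png",im[...,::-1])
im=arm.snapshot("scene"); cv2.imwrite("pics/scene9.png",im[...,::-1])
print(arm.current_t())
a=cv2.resize(cv2.imread("pics/w10.png")[140:480,180:540],(400,378)); t=cv2.resize(im[120:300,120:420,::-1],(400,240))
s=cv2.imread("pics/top9.png")[120:260,80:420]; cv2.imwrite("pics/fin.png",np.hstack([a[:378],cv2.resize(np.vstack([cv2.resize(t,(340,200)),s]),(400,378))]))
E
```

```text
touch at 0.0 dF 7.521674094336587
47.0667
```

View pics/fin.png

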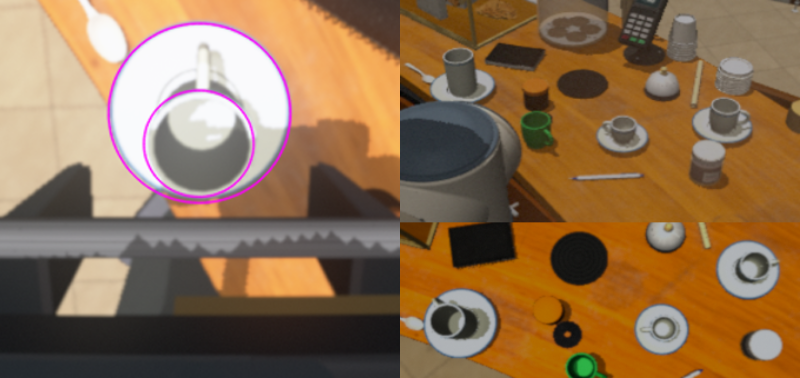

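All three look placed. I'll take one enlarged check of the top view before handing in, with the ideal rim and saucer circles overlaid.

```bash
python3 - <<'E'
from h import *
c=arm.get_calibration("top"); b=[]
im=cv2.imread("pics/top9.png")[...,::-1]
for (u,v),(x,y,r,H,q) in zip(((90,178),(262,182),(336,130)),((.4689,.3222,.075,.109,.034),(.4528,-.0849,.054,.053,.027),(.5781,-.2613,.064,.071,.0305))):
    g=crop(im,u,v,80,66,4.5)
    for C in(circ(x,y,.017,r),circ(x,y,H,q)): cv2.polylines(g,[np.round((proj(c,C)-[u,v]+.5)*4.5).astype(np.int32)],False,(255,0,255),1,cv2.LINE_AA)
    b.append(g)
cv2.imwrite("pics/fin2.png",np.vstack([np.hstack(b[:2]),np.hstack([b[2],b[2]*0])]))
print(arm.current_width(),arm.current_ee_pos())
E
```

```text
0.08987247926044058 [-0.14286901  0.47047066  0.37358392]
```

View pics/fin2.png

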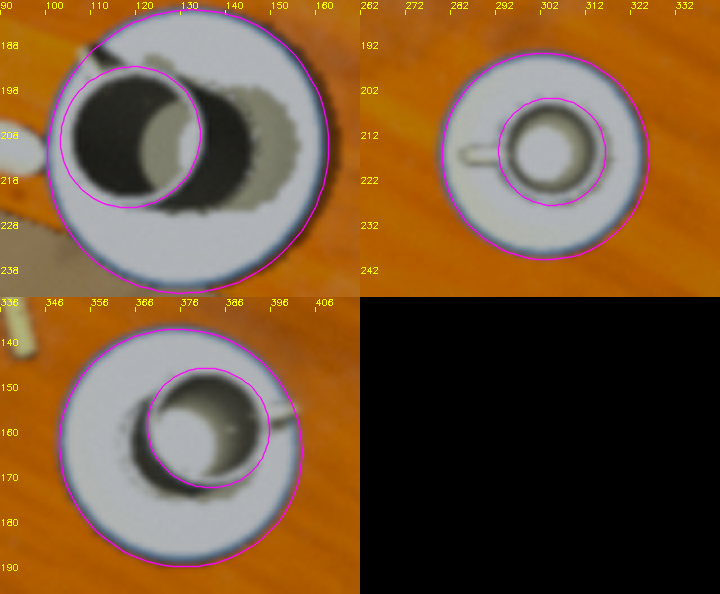

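The saucers are where they stood, and each cup's rim lies on the overlay within a couple of mm. Handing in.

```bash
python3 -c "
from rig import arm
arm.sign_off(); print(arm.current_t())"
```

```text
the job is handed in; nothing more can be done
the job is handed in; nothing more can be done
```

All three cups are on their own saucers, and I handed the job in at about 47 s of the 112 s allowed. No verdict comes back, so what follows rests on my own checks.

- **Order of moves:** I set the tall mug aside on the mat. I then put the small cup on the small saucer, the medium cup on the medium saucer, and the mug on the large saucer.
- **Seating:** each cup was lowered until the wrist force rose. Contact came within 1 mm of the well-floor height, about 4 mm below where the ledge would have stopped it.
- **Final picture:** the rims lie within about 2 mm of centred over their saucers. The saucers show no visible shift, and the cups look upright. The tin, bell, jar and green cup looked to be in their original places.
- **What disagreed:**
  - The first cup positions from the top camera were 2–4 mm off. I corrected these from the wrist camera before gripping the small and medium cups, and the mug on the mat.
  - The medium cup sat about 3 mm off-centre in the grip, so I shifted its placing to match.
  - The small cup's touch-down read 16 N, firmer than the 3–8 N of the other placings but well under the limits.

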